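Clamp a shell specimen in the mounting chuck and hold the hand lens over it

TASK

Turn the knurled sleeve of the small bench chuck clockwise (seen from above) until its three jaws are tight on the stem of the specimen stub. Then pick the hand lens off its cradle by the handle, carry it over the vial rack, and finish still holding it there: level, centred over the little shell and about one centimetre above its top, gripped, still and touching nothing else. Never touch the shell or its stub, or the vial rack, and leave the dish, the bottle and the eraser where they are.

Things in the scene. Friction and masses are not known exactly. Their poses are not given: they have to be found in the camera images.
- sleeve (a joint): angle (rad) of the chuck's knurled sleeve, growing clockwise seen from above. 0 = jaws open, 3.5 mm off the stem; starts at 0 to 0.2; jaws meet the stem at 1.0, tight from 1.1 (turn to 1.3), end stop 1.5. Takes 0.2 N m, 0.4 N m at 1.3. Stays where it is left, but turned past 1.22 it springs back to 1.22, still tight. An orange mark on its rim turns with it.
- sleeve_mid (a point): point on the (vertical) axis of the chuck, half-way up its aluminium sleeve, 30 mm above the bench. The sleeve is round, 46 mm in diameter and 36 mm high (from 12 to 48 mm above the bench), with free sides; below it is a square beige base plate 90 x 90 x 12 mm, screwed to the bench. The jaws (up to 20 mm from the axis) stand 8 mm above the sleeve and the stub with its shell rises from the middle to 75 mm above the bench (27 mm above the sleeve), no wider than 20 mm.
- jaw_a: one of three steel jaws on top of the chuck, moved inward by the sleeve (3.5 mm per rad); its origin lies on the chuck's axis, 48 mm above the bench
- jaw_b: the second jaw, like jaw_a, 120 degrees on
- jaw_c: the third jaw, like jaw_a, 240 degrees on
- stub: specimen stub standing loosely in the chuck: aluminium stem 10 mm thick, black disc 20 mm wide, fragile brown snail shell on it; 63 mm tall, origin at the foot of the stem, z up the stem, 50 g
- shell_top (a point): the top of the shell, on the stub's axis, about 75 mm above the bench
- lens: hand lens, about 80 g: black round rim 64 mm in diameter and 10 mm high with a clear lens, and a straight blue handle along its own -x (from 36 to 134 mm from the lens centre; 14 mm wide, 14 mm high, underside flush with the rim's). Origin: centre of the round lens at the underside of the rim; z up. It lies level on its cradle, underside 36 mm above the bench.
- lens_handle (a point): the place to grip the hand lens: on the handle 70 mm from the lens centre, half-way up (7 mm above the underside, 43 mm above the bench at the start); under it are 30 mm of free space down to the cradle's foot plate
- lens_eye (a point): centre of the round lens at the level of the rim's underside (= origin of the lens)
- cradle: white cradle for the lens, fixed; origin on the bench under the lens centre, handle side to its -x. Foot plate 175 x 60 x 6 mm (x from -137 to 37 mm); a post 20 mm long and 60 mm wide under the lens rim and one 20 mm long and 34 mm wide under the handle end (centre at x = -118 mm), both 36 mm high; on the latter two cheeks rise 8 mm beside the handle with 4 mm play, so lift the lens straight up. Chuck and cradle may stand on either side of the rack.
- rack: fixed white rack with one row of seven capped glass vials, 300 mm long (its x), 50 mm wide, vial caps up to 100 mm above the bench; origin at the centre of its underside; stands between chuck and cradle
- dish: closed clear petri dish, 94 mm in diameter, 16 mm high, origin at the centre of its underside; leave it alone
- bottle: amber bottle with black cap, 44 mm in diameter, 85 mm high, origin at the centre of its underside; leave it alone
- eraser: white eraser 55 x 22 x 12 mm, origin at the centre of its underside; leave it alone
Mind the look-alikes: they are no part of the job. Leave any blue or red look-alike of the part that bears sleeve alone.

How it is judged (in metres and radians):
On the way, in this order (a step that is already met when the one before it is completed fails the run):
1. the sleeve is turned and the three jaws press on the stem (value of joint sleeve above 1.1 rad and contact force between each of jaw_a, jaw_b, jaw_c and stub above 1.5 N), for 0.2 s.
2. the lens is lifted clear of its cradle (height (world z) of lens_eye above 0.06 m and contact force between lens and cradle below 0.05 N and contact force between lens and the fingers above 1 N), for 0.1 s.
3. the lens passes above the vial rack (y of lens_eye in the frame of rack between -0.06 and 0.06 m and z of lens_eye in the frame of rack above 0.1 m).
At the end, for the whole second after the job is handed in: Sleeve past 1.1 rad, each jaw pressing the stem with over 1.5 N, stub upright within 4 degrees; lens held by the fingers, still, level within 5.7 degrees, centred within 8 mm of the shell, underside 4 to 17 mm above its top, touching no stub, rack or cradle (all of step 1 and horizontal distance between lens_eye and shell_top below 0.008 m and z of lens_eye in the frame of shell_top between 0.004 and 0.017 m and angle between lens's own z axis and vertical below 0.1 rad and linear speed of lens below 0.02 m/s and angle between stub's own z axis and vertical below 0.07 rad and contact force between lens and the fingers above 1 N and contact force between lens and stub below 0.05 N and contact force between lens and rack below 0.05 N and contact force between lens and cradle below 0.05 N); the arm keeps its last pose, push and grip.
It fails at once if the lens touches the shell or its stub (contact force between lens and stub above 0.3 N).
It fails at once if the robot touches the shell or its stub (contact force between the arm and stub above 1 N).
It fails at once if the fingers touch the shell or its stub (contact force between the fingers and stub above 1 N).
It fails at once if the vial rack is touched (contact force between any of lens, the arm, the fingers and rack above 1 N).
It fails at once if the dish, bottle or eraser is moved over 15 mm or the bottle tipped (distance of any of dish, bottle, eraser from where it was at the start of the episode above 0.015 m or angle between bottle's own z axis and vertical above 0.3 rad).
It also fails if it takes over 64 s, if anything falls off the work surface, if the arm or the gripper's body presses on something with over 40 N, if the wrist force passes 120 N, or if a joint passes its speed limit or range.

ROBOT

A 6-joint arm with a two-finger parallel gripper is mounted at the origin on the work surface. World frame = base frame: x ahead of the robot, y to its left, z up, the work surface at z = 0. Lengths are in m, angles in degrees, forces in N, time in s.
With the tool pointing down it reaches from about 0.375 to 0.75 m from the base axis. Payload 9 kg.
Tool frame: the origin (TCP) lies where the fingers leave the gripper's body, on its centre line; the fingertips stand 73 mm ahead of it and the grasp point (between the pads) lies 54 mm ahead of it (robot.tip_reach is the distance from the TCP to the fingertips, in m); z points along the fingers, y is the line along which they close (so a half turn about z gives the same grasp; the last joint's range is limited). The gripper opens to 85 mm and grips with 20 to 120 N. Pads are 22 mm wide; open, the fingers measure 114 mm over their backs; the gripper's body (76 mm by 85 mm) begins 54 mm behind the grasp point. The pads swing forward as they close: fully open they stand 13 mm farther back than shut.
Start: joints at [62.928, 5.964, 5.575, 89.605, 0, 77.527], TCP at [0.151, 0.581, 0.304] pointing down, gripper open.
Joint ranges: [-171.21, 171.21], [-48.23, 106.86], [-62.78, 66.21], [-105.2, 120.99], [-86.42, 89.51], [-180, 180]. Speed limits (degrees/s): [127.2, 127.2, 147.25, 180, 180, 180].

INTERFACE

Orientations are given as [roll, pitch, yaw] about the fixed x, y, z axes, in that order (R = Rz(yaw) Ry(pitch) Rx(roll)).
In Python, from plant import robot gives the robot as it stands. Calls block until the motion is done:
- robot.move_pose(position, orientation): joint-space move of the TCP to a pose.
- robot.line_to(position, vel=0.15, rotation=None, guard=None): straight line of the TCP; rotation=None keeps the orientation; vel is the mean speed in m/s. With guard (N) it stops when the force on the tool has changed by that much, and returns True; else False.
- robot.goto_joints(angles): joint-space move.
- robot.set_gripper(opening): finger opening in m; the grip force is fixed at half the most; returns when the fingers have stopped.
- robot.pause(seconds).
- robot.ik(position, orientation): joint angles nearest the present ones, or None.
- robot.observe(): the state.
- robot.grab_frame(name): name is "scene" or "side" or "wrist"; returns the picture (384x512x3 uint8, blue, green, red); there is no depth.
- robot.get_calibration(name): a dict with "vertical_fov" (degrees; the focal length in pixels is half the picture's height over the tangent of half this angle, whatever the lens; pixels are square), "cx", "cy" (the principal point, pixels), "k1" (the pictures are not rectified: a ray, as slopes to the right and down, at radius r is drawn at 1 + k1 r^2 times it, then the intrinsics apply), "rvec" (rotation vector, rad) and "tvec" (3), from world to camera coordinates, as OpenCV has them. Camera axes: x right, y down, z forward; pixel columns grow to the right and rows downward; lengths in m; the calibration is good to about 2 mm. A picture is of the moment at which its call begins: read the wrist's pose just before it. get_calibration takes no time and is no camera call; for the wrist camera it gives the pose at the moment of the call.
A pose or a line that the arm cannot do raises robot.IKError and nothing moves.
- robot.job_done(): hands the job in; it is judged then, once.
The state is a dict: "time": time; "q": joint angles; "qvel": joint speeds; "joint_torque": joint torques, N m; "tool_pos": TCP position; "tcp_rot": TCP orientation; "ft_force": force on the tool from outside, world axes, zero at the start; "torque": the same for the moment, N m; "gripper_width": finger opening in m; "gripper_force": force on a finger pad.
Only numpy, scipy, OpenCV 4.12 (cv2) and the standard library are available. Lean on these libraries where they do the work, as an engineer would, in place of code of your own. Each camera call takes 0.05 s, during which the arm holds its last target. There are 200 camera calls.

## Working session

There is one attempt and no reset: what is moved stays moved. The work goes in short steps, each a Python script; the robot and the scene stay as the last script left them, time stands still between calls to the robot, and variables do not carry over. Pictures are saved under pics/ and viewed, at most 10 in all, crops included, and the job is handed in when it is done.

```bash
ls; mkdir -p pics
cat > h.py <<'E'
import numpy as np, cv2
from plant import robot
def K(c,shape=(384,512)):
    f=shape[0]/2/np.tan(np.radians(c["vertical_fov"])/2); return f
def ray(c,uv):
    f=K(c); d=np.array([(uv[0]-c["cx"])/f,(uv[1]-c["cy"])/f]); s=d.copy()
    for _ in range(20): s=d/(1+c["k1"]*(s@s))
    R=cv2.Rodrigues(np.array(c["rvec"],float))[0]; t=np.array(c["tvec"],float).ravel()
    return -R.T@t, R.T@np.array([s[0],s[1],1.])
def onz(c,uv,z):
    o,d=ray(c,uv); return o+d*(z-o[2])/d[2]
def proj(c,p):
    f=K(c); R=cv2.Rodrigues(np.array(c["rvec"],float))[0]; q=R@np.array(p)+np.array(c["tvec"]).ravel()
    s=q[:2]/q[2]; s=s*(1+c["k1"]*(s@s)); return s*f+[c["cx"],c["cy"]]
E
python3 - <<'E'
from h import *
a=robot.grab_frame("scene");b=robot.grab_frame("side")
cv2.imwrite("pics/raw_scene.png",a);cv2.imwrite("pics/raw_side.png",b)
cv2.imwrite("pics/s1.png",cv2.resize(a,(800,600)));cv2.imwrite("pics/s2.png",cv2.resize(b,(800,600)))
for n in("scene","side"):
    c=robot.get_calibration(n);print(n,ray(c,(256,192)),c["k1"],c["vertical_fov"])
E
```

```text
pics
scene (array([1.24658453, 0.10380164, 1.13573496]), array([-0.53894813, -0.08519309, -0.83801976])) -0.0024828974808836267 54.05322460378608
side (array([ 0.51353343, -0.92022843,  0.6261619 ]), array([ 0.02577958,  0.84826606, -0.52894746])) 0.02529495769528036 53.29888226104689
```

View pics/s1.png

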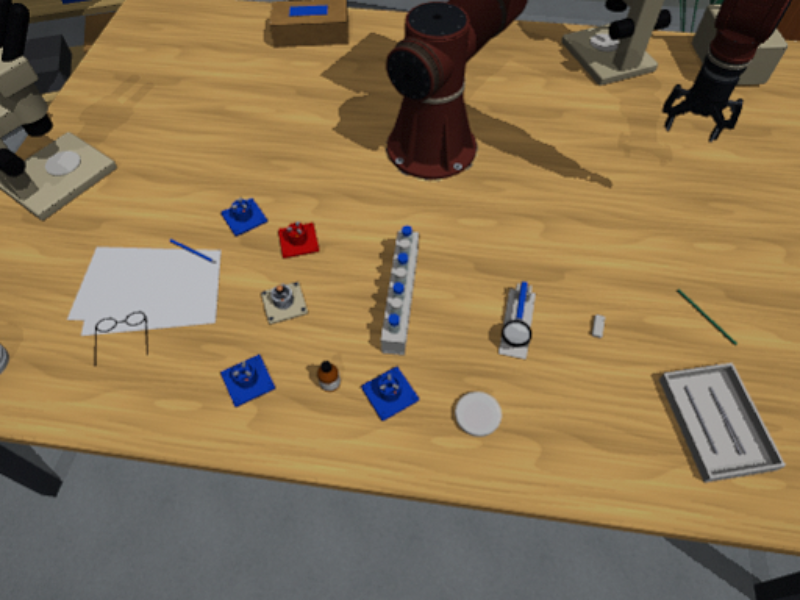

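View pics/s2.png

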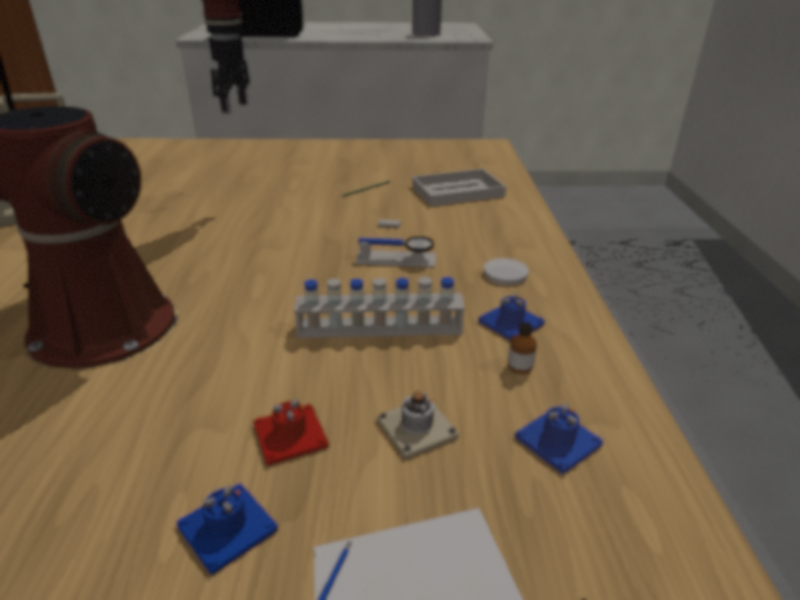

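The scene view (800x600) shows one beige-plate chuck with an aluminium sleeve and a brown shell at (283,298). The look-alikes are three blue ones at (243,212), (245,378) and (389,390), and a red one at (298,238). The beige/aluminium one fits the description. The lens is at (517,333) with its handle running up to (523,285), and the rack is at (402,290).

Next I'll measure these and confirm with a crop.

```bash
cat > m.py <<'E'
from h import *
out=[]
for n in("scene","side"):
    im=cv2.imread(f"pics/raw_{n}.png");c=robot.get_calibration(n);h=cv2.cvtColor(im,cv2.COLOR_BGR2HSV)
    # blue handle: near lens
    x0,y0,x1,y1={"scene":(318,175,350,210),"side":(224,148,262,162)}[n]
    m=np.zeros(h.shape[:2],np.uint8);m[y0:y1,x0:x1]=cv2.inRange(h,(105,120,50),(130,255,255))[y0:y1,x0:x1]
    p=np.argwhere(m)[:,::-1].astype(float);mean=p.mean(0);v=cv2.PCACompute(p,None)[1][0]
    t=(p-mean)@v
    print(n,"handle",len(p),[np.round(onz(c,mean+v*k,.045),4)[:2] for k in(t.min(),0,t.max())])
    x0,y0,x1,y1={"scene":(315,195,350,228),"side":(255,148,282,164)}[n]
    m[:]=0;m[y0:y1,x0:x1]=cv2.inRange(h,(0,0,0),(180,255,60))[y0:y1,x0:x1]
    cs=max(cv2.findContours(m,0,1)[0],key=len);e=cv2.fitEllipse(cs);print("rim",e,np.round(onz(c,e[0],.043),4))
    out.append(cv2.resize(im[165:215,155:222] if n=="scene" else im[240:300,235:300],(400,400),interpolation=2))
c=robot.get_calibration("scene")
print("chuck", onz(c,(182,190),.048), "rack ends",onz(c,(407*.64,232*.64),.1),onz(c,(394*.64,322*.64),.1))
for nm,q in dict(red=(298,236),blue1=(240,210),blue2=(244,375),blue3=(388,385),bottle=(328,380),dish=(478,413),eraser=(597,326)).items(): print(nm,np.round(onz(c,np.array(q)*.64,.03)[:2],3))
cv2.imwrite("pics/crop.png",np.hstack(out))
E
python3 m.py
```

```text
scene handle 88 [array([0.4607, 0.262 ]), array([0.5076, 0.2579]), array([0.5544, 0.2539])]
rim ((329.93865966796875, 213.0263214111328), (16.477876663208008, 18.69286346435547), 102.21399688720703) [0.5929 0.249  0.043 ]
side handle 33 [array([0.4762, 0.2603]), array([0.5153, 0.2553]), array([0.5446, 0.2515])]
rim ((267.5382995605469, 159.71954345703125), (2.286827564239502, 10.764843940734863), 85.19551086425781) [0.5856 0.2179 0.043 ]
chuck [ 0.57400513 -0.26218343  0.048     ] rack ends [ 0.3958124  -0.01204346  0.1       ] [ 0.63547987 -0.00600079  0.1       ]
red [ 0.386 -0.279]
blue1 [ 0.325 -0.443]
blue2 [ 0.764 -0.303]
blue3 [ 0.745 -0.003]
bottle [ 0.751 -0.128]
dish [0.78  0.184]
eraser [0.544 0.425]
```

View pics/crop.png

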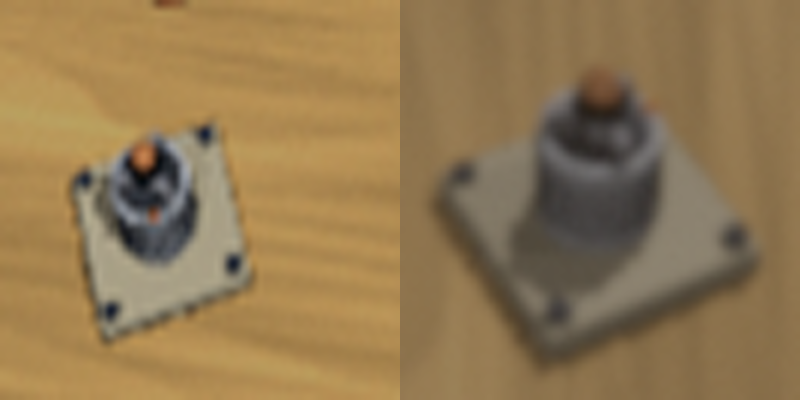

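The crop confirms it: beige plate with four screws, grey aluminium sleeve, orange rim mark, and the brown shell on a black disc. I'll move above it for a closer look.

```bash
cat > a.py <<'E'
from h import *
c=robot.get_calibration("scene")
p=onz(c,(181.5,192.75),.012);print("plate centre",p)
o=robot.observe();print(o["tcp_rot"],o["time"])
for y in range(-180,180,30):
    q=robot.ik([p[0],p[1],.25],[180,0,y]);print(y,None if q is None else np.round(q,1))
q=robot.ik([p[0],p[1],.25],[180,0,0])
robot.move_pose([p[0]-.03,p[1],.28],[180,0,o["tcp_rot"][2]-85 if 0 else 0])
o=robot.observe();c=robot.get_calibration("wrist");im=robot.grab_frame("wrist")
print(o["time"],o["q"],o["tool_pos"],ray(c,(256,192)),proj(c,[p[0],p[1],.048]))
np.save("cw.npy",c,allow_pickle=True)
cv2.imwrite("pics/w1raw.png",im);cv2.imwrite("pics/w1.png",cv2.resize(im,(800,600)))
E
python3 a.py
```

```text
plate centre [ 0.56343834 -0.27314105  0.012     ]
[-1.79932710e+02 -1.58109447e-02  1.65403171e+02] 0.1
-180 [-37.8  10.3   4.7  84.4   0.  -37.8]
-150 [-37.8  10.3   4.7  84.4   0.  -67.8]
-120 [-37.8  10.3   4.7  84.4   0.  -97.8]
-90 [ -37.8   10.3    4.7   84.4    0.  -127.8]
-60 [ -37.8   10.3    4.7   84.4    0.  -157.8]
-30 [-37.8  10.3   4.7  84.4   0.  172.2]
0 [-37.8  10.3   4.7  84.4   0.  142.2]
30 [-37.8  10.3   4.7  84.4   0.  112.2]
60 [-37.8  10.3   4.7  84.4   0.   82.2]
90 [-37.8  10.3   4.7  84.4   0.   52.2]
120 [-37.8  10.3   4.7  84.4   0.   22.2]
150 [-37.8  10.3   4.7  84.4   0.   -7.8]
3.3667 [-3.95391196e+01  5.61748248e+00  2.72627759e+00  8.71059660e+01
  8.30324827e-03  1.40392749e+02] [ 0.53375249 -0.27250871  0.2800563 ] (array([ 0.60779818, -0.27290783,  0.34921183]), array([-0.29466181,  0.00275528, -0.95561042])) [257.19145827 139.41673384]
```

View pics/w1.png

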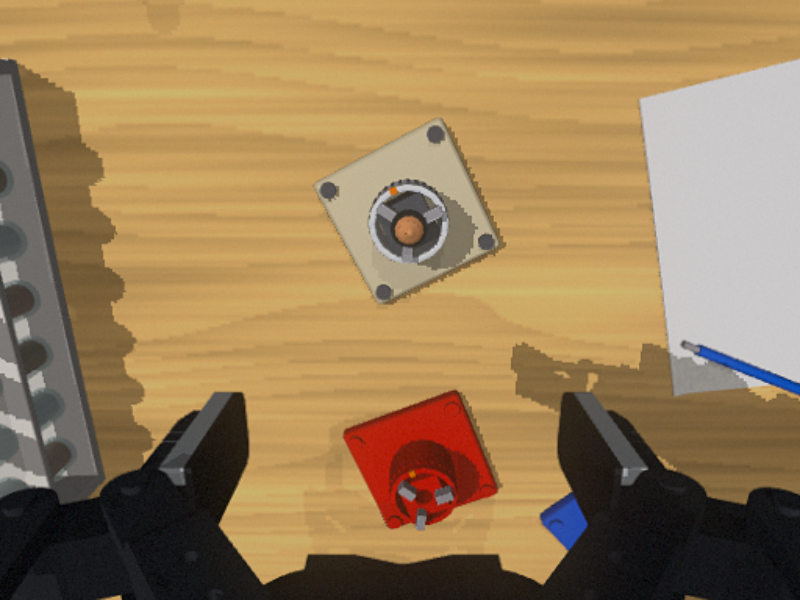

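The wrist view (800x600) shows the chuck's screws at (328,190), (435,134), (486,242) and (384,292). The ring centre is near (408,222), the shell tip at (409,229) and the orange mark at (393,190). I'll cast the points, go down and turn.

```bash
cat > b.py <<'E'
from h import *
c=np.load("cw.npy",allow_pickle=True).item()
s=.64
A=onz(c,(408.25*s,214.5*s),.012);B=onz(c,(408.5*s,222*s),.048);C=onz(c,(409*s,230*s),.075)
print(A,B,C); P=np.mean([A,B,C],0)[:2]; print(P); np.save("P.npy",P)
M=onz(c,(393.5*s,190.5*s),.048);print("mark dir",np.degrees(np.arctan2(*(M-B)[1::-1])))
robot.move_pose([*P,.20],[180,0,110])
robot.line_to([*P,.092],vel=.12,guard=8)
f0=robot.observe();print(f0["time"],f0["tool_pos"],f0["ft_force"])
robot.set_gripper(0.0)
o=robot.observe();print(o["gripper_width"],o["gripper_force"],o["ft_force"],o["torque"],o["tool_pos"])
q=np.array(o["q"])
for k in range(1,7):
    q2=q.copy();q2[5]+=72/6*k;robot.goto_joints(q2)
    o=robot.observe();print(round(o["time"],2),np.round(o["q"][5],1),np.round(o["ft_force"],1),np.round(o["torque"],2))
E
python3 b.py
```

```text
[ 0.56024404 -0.27719791  0.012     ] [ 0.56108319 -0.2768955   0.048     ] [ 0.56112207 -0.2768111   0.075     ]
[ 0.56081644 -0.27696817]
mark dir 25.55419416636285
6.125 [ 0.56129858 -0.27736124  0.09302435] [-0.26992707  0.16089206 -0.55073043]
0.04406870919047955 61.0406681522727 [-1.73531314  0.40786784  6.51016957] [0.21714535 0.55550525 0.0937357 ] [ 0.56098059 -0.27719934  0.09290975]
6.91 43.5 [-2.7 -0.3  2.3] [-0.02  0.65 -0.16]
7.22 55.5 [-5.1  1.   2.7] [-0.01  1.04 -0.18]
7.54 67.5 [-7.2 -0.7  4.1] [ 0.11  1.42 -0.19]
7.86 79.5 [-9.7  1.5  6.6] [ 0.16  1.77 -0.21]
8.18 91.5 [-10.2   2.4   7.1] [ 0.36  2.08 -0.1 ]
8.49 103.5 [-12.5   2.2   9. ] [0.58 2.35 0.06]
```

```bash
cat > d.py <<'E'
from h import *
P=np.load("P.npy")
robot.set_gripper(.085);robot.line_to([*P,.19],vel=.2)
robot.move_pose([.5337,-.2725,.28],[180,0,0])
robot.pause(.2)
c=robot.get_calibration("wrist");im=robot.grab_frame("wrist");print(robot.observe()["time"])
np.save("cw2.npy",c,allow_pickle=True)
h=cv2.cvtColor(im,cv2.COLOR_BGR2HSV)
u,v=proj(c,[*P,.048]).astype(int);print(u,v)
m=cv2.inRange(h,(8,200,150),(18,255,255));mm=np.zeros_like(m);mm[v-35:v+35,u-35:u+35]=m[v-35:v+35,u-35:u+35]
n,l,st,ce=cv2.connectedComponentsWithStats(mm)
for i in range(1,n):
    if st[i,4]>5:
        M=onz(c,ce[i],.048);d=M[:2]-P;print(st[i,4],ce[i],np.linalg.norm(d),np.degrees(np.arctan2(d[1],d[0])))
cv2.imwrite("pics/w2.png",cv2.resize(im[v-40:v+40,u-50:u+50],(700,560),interpolation=2))
E
python3 d.py
```

```text
10.5167
262 141
18 [278.5 125.5] 0.019894208651296378 -44.38425844775043
```

View pics/w2.png

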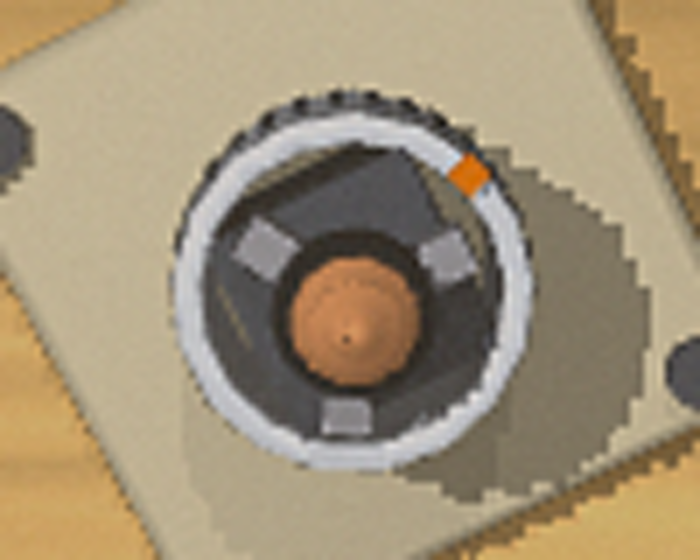

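The crop shows the orange mark at (468,175) and the three jaws around the upright shell, with its tip at (350,335). The mark went from +25.5° to −44.4°, about 1.22 rad. I'll add 12° for margin; if it is tight it springs back. Then I'll look at the lens.

```bash
cat > e.py <<'E'
from h import *
c=np.load("cw2.npy",allow_pickle=True).item()
B=onz(c,(212+354/7-.5,101+290/7-.5),.048);C=onz(c,(212+350/7-.5,101+335/7-.5),.075);print("ring",B,"shell",C)
P=B[:2]
robot.move_pose([*P,.17],[180,0,110]);robot.line_to([*P,.092],vel=.15,guard=8)
robot.set_gripper(0.)
q=np.array(robot.observe()["q"])
for d in(6,12,16):
    q2=q.copy();q2[5]+=d;robot.goto_joints(q2);robot.pause(.1);o=robot.observe();print(np.round(o["ft_force"],1),np.round(o["torque"],2))
robot.set_gripper(.085);robot.line_to([*P,.19],vel=.25)
print(robot.observe()["time"])
robot.move_pose([.5337,-.2725,.28],[180,0,0]);robot.pause(.1)
c=robot.get_calibration("wrist");im=robot.grab_frame("wrist");h=cv2.cvtColor(im,cv2.COLOR_BGR2HSV)
u,v=proj(c,[*P,.048]).astype(int)
m=cv2.inRange(h,(8,200,150),(18,255,255));mm=np.zeros_like(m);mm[v-35:v+35,u-35:u+35]=m[v-35:v+35,u-35:u+35]
y,x=np.nonzero(mm);M=onz(c,(x.mean(),y.mean()),.048);d=M[:2]-P;print(len(x),np.degrees(np.arctan2(d[1],d[0])))
cv2.imwrite("pics/w3raw.png",im);np.save("cw3.npy",c,allow_pickle=True)
robot.move_pose([.54,-.0,.28],[180,0,90])
robot.move_pose([.545,.256,.27],[180,0,174.4]);robot.pause(.2)
c=robot.get_calibration("wrist");im=robot.grab_frame("wrist");print(robot.observe()["time"],robot.observe()["q"])
np.save("cl.npy",c,allow_pickle=True);cv2.imwrite("pics/l1raw.png",im);cv2.imwrite("pics/l1.png",cv2.resize(im,(800,600)))
E
python3 e.py
```

```text
ring [ 0.56074588 -0.276714    0.048     ] shell [ 0.55980107 -0.27591249  0.075     ]
[-1.9 -0.3  0.5] [-0.05  0.59  0.14]
[-5.2 -0.4  2.2] [-0.09  1.23  0.35]
[-5.9  0.3  3. ] [-0.11  1.37  0.4 ]
15.375
17 -44.68209615680983
19.2667 [ 1.26232929e+01  6.05200594e+00  2.16179508e+00  8.60978632e+01
 -3.66135571e-03  1.83665843e+01]
```

View pics/l1.png

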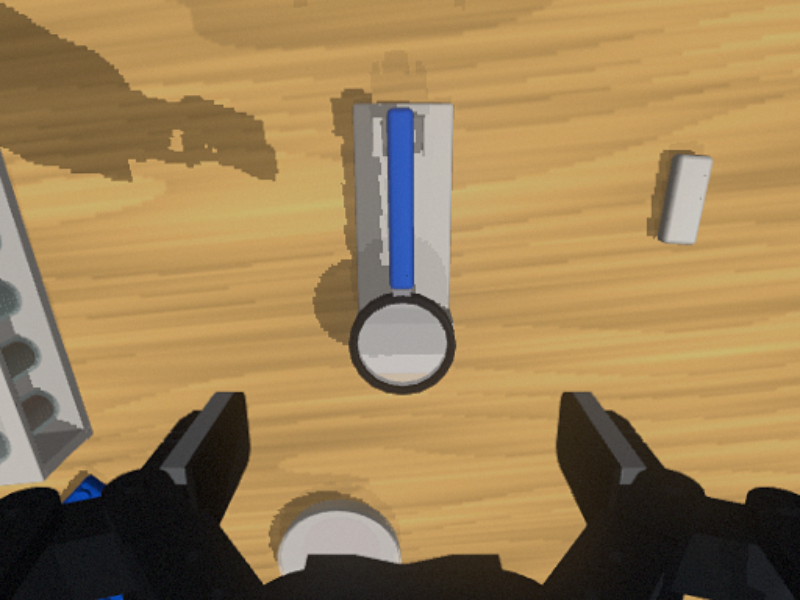

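The mark is back at −44.7° after the extra turn, so the chuck is tight. In the lens picture the rim centre is at (402,343) and the handle runs along x≈401 from y=108 to y=290. Nothing is near the grip point. Now the grasp.

```bash
cat > g.py <<'E'
from h import *
c=np.load("cl.npy",allow_pickle=True).item();im=cv2.imread("pics/l1raw.png");h=cv2.cvtColor(im,cv2.COLOR_BGR2HSV)
def sub(m,x0,y0,x1,y1):
    o=np.zeros_like(m);o[y0:y1,x0:x1]=m[y0:y1,x0:x1];return o
m=sub(cv2.inRange(h,(105,150,60),(130,255,255)),235,60,280,190)
p=np.argwhere(m)[:,::-1].astype(float)
a=np.array([onz(c,(p[np.abs(p[:,1]-y)<3,0].mean(),y),.05)[:2] for y in(80,170)])
m=sub(cv2.inRange(h,(0,0,0),(180,255,60)),215,182,300,258)
cs=max(cv2.findContours(m,cv2.RETR_EXTERNAL,1)[0],key=cv2.contourArea);e=cv2.fitEllipse(cs)
L=onz(c,e[0],.046)[:2]; d=L-a[0];yaw=np.degrees(np.arctan2(d[1],d[0]));d/=np.linalg.norm(d)
print("handle",a,"L",L,e,yaw,np.degrees(np.arctan2(*(a[1]-a[0])[::-1])))
G=L-.07*d;np.save("L.npy",np.array([*L,yaw]));print(G)
for z in(.10,.2):
  print(robot.ik([*G,z],[180,0,yaw+180]))
robot.move_pose([*G,.17],[180,0,yaw+180]);robot.line_to([*G,.100],vel=.12,guard=6)
o=robot.observe();print(o["tool_pos"],o["ft_force"])
robot.set_gripper(0.);o=robot.observe();print(o["gripper_width"],o["gripper_force"],o["ft_force"])
hit=robot.line_to([*G,.125],vel=.06);hit=robot.line_to([*G,.235],vel=.15);robot.pause(.2)
o=robot.observe();print(o["time"],o["gripper_width"],o["gripper_force"],o["ft_force"],o["tool_pos"],o["tcp_rot"])
im=robot.grab_frame("wrist");s=robot.grab_frame("side")
cv2.imwrite("pics/g.png",np.hstack([cv2.resize(im,(400,300)),cv2.resize(s[60:210,190:390],(400,300))]))
E
python3 g.py
```

```text
handle [[0.46487691 0.26016555]
 [0.53924069 0.25367747]] L [0.58646539 0.24886852] ((257.0556945800781, 219.25643920898438), (63.120994567871094, 66.72857666015625), 88.66925811767578) -5.308226461895539 -4.986308376112011
[0.51676559 0.25534447]
[ 13.30143409   5.73711147 -16.07664234  68.18624619   0.
  18.60966056]
[13.30143409  2.20744739 -9.14490945 78.64764316  0.         18.60966056]
[0.51749427 0.25551214 0.10112048] [0.59588774 0.50243161 0.19403342]
0.012329161258662598 58.96064758300781 [-0.67674951 -0.36049189  2.33950837]
22.8 0.012549591793050497 58.41909170150757 [ 0.44655471  0.3921404  -1.05365069] [0.51631288 0.25524158 0.2338563 ] [-1.79968534e+02 -9.58159864e-02  1.74690761e+02]
```

View pics/g.png

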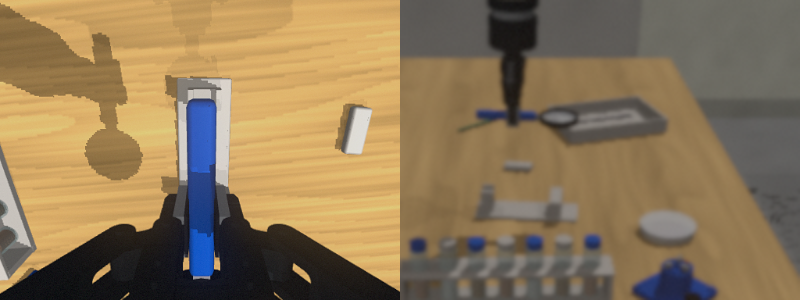

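The lens is held and clear of the cradle: the wrist view shows the handle between the pads, and the side view shows it level at (515,115). I'll carry it over the rack to a point above the shell and check it there in both fixed cameras.

```bash
cat > k.py <<'E'
from h import *
*L,yaw=np.load("L.npy");d=np.array([np.cos(np.radians(yaw)),np.sin(np.radians(yaw))])
S=np.array([.5605,-.2766]);G=S-.07*d
print(robot.ik([*G,.15],[180,0,yaw+180]))
robot.line_to([*G,.235],vel=.15);robot.line_to([*G,.18],vel=.08);robot.pause(.3)
o=robot.observe();print(o["time"],o["tool_pos"],o["tcp_rot"],o["gripper_force"],G)
T=np.array(o["tool_pos"]);E=T[:2]+.07*d
out=[]
for n in("scene","side"):
    im=robot.grab_frame(n);c=robot.get_calibration(n);cv2.imwrite(f"pics/f_{n}.png",im)
    u,v=proj(c,[*E,T[2]-.06]).astype(int);u2,v2=proj(c,[*S,.075]);print(n,u,v,"shell",u2,v2)
    out.append(cv2.resize(im[v-30:v+30,u-40:u+40],(400,300),interpolation=2))
cv2.imwrite("pics/f.png",np.hstack(out))
E
python3 k.py
```

```text
[-42.20300014   0.77604079 -15.85634179  73.36761742   0.
 -36.89477368]
27.6917 [ 0.49092697 -0.27025809  0.18038547] [-1.79979208e+02  2.63755635e-02  1.74690808e+02] 58.422669768333435 [ 0.4908002  -0.27012405]
scene 174 174 shell 177.52402131087808 181.93352061933402
side 268 233 shell 267.9609755718424 249.96185840193058
```

View pics/f.png

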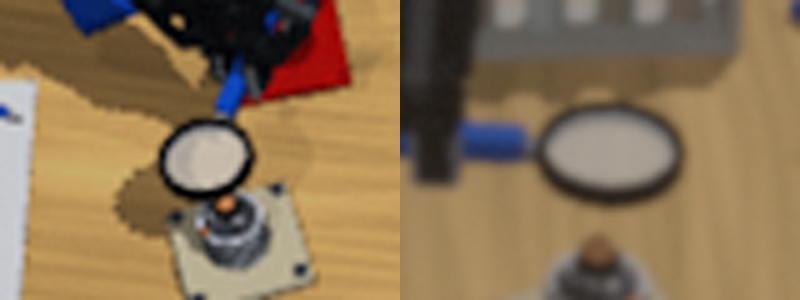

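The lens is above the chuck and looks level. In the crop the rim is at scene (206.5,157.5) and side (610,152), and the shell is at scene (226,203) and side (598,250). I'll triangulate lens against shell.

```bash
cat > t.py <<'E'
from h import *
def tri(ps):
    A=np.zeros((3,3));b=np.zeros(3)
    for n,uv in ps.items():
        o,d=ray(robot.get_calibration(n),uv);d/=np.linalg.norm(d);Q=np.eye(3)-np.outer(d,d);A+=Q;b+=Q@o
    return np.linalg.solve(A,b)
sc=lambda x,y:(134+x/5-.4,144+y/5-.4)
sd=lambda x,y:(228+(x-400)/5-.4,203+y/5-.4)
X=tri(dict(scene=sc(206.5,157.5),side=sd(610,152)));Y=tri(dict(scene=sc(226,203),side=sd(598,250)))
print("rim",X,"shell",Y)
# slant: rim ellipse normal check + wider handle line in side view
im=cv2.imread("pics/f_side.png");h=cv2.cvtColor(im,cv2.COLOR_BGR2HSV);c=robot.get_calibration("side")
m=cv2.inRange(h,(105,120,40),(130,255,255))
p=np.argwhere(m[222:240,225:256])[:,::-1]+[225,222];vx,vy,x,y=cv2.fitLine(p.astype(np.float32),2,0,.01,.01).ravel();print("slope",vy/vx,len(p))
yaw=np.load("L.npy")[2];d=np.array([np.cos(np.radians(yaw)),np.sin(np.radians(yaw))])
a,b=[proj(c,[*(np.array([.4909,-.2703])+k*d),.127]) for k in(-.03,.06)];print("level slope",(b-a)[1]/(b-a)[0])
E
python3 t.py
```

```text
rim [ 0.56354637 -0.27576241  0.12066272] shell [ 0.56040296 -0.27347221  0.06375408]
slope 0.03537079 75
level slope 0.0478200901375913
```

The lens is level and within about 4 mm of the shell. I'll shift it slightly, go down, verify and hand in.

```bash
cat > z.py <<'E'
from h import *
yaw=np.load("L.npy")[2];G=np.array([.4908-.002,-.2701+.001])
robot.line_to([*G,.1505],vel=.03);robot.pause(.6)
o=robot.observe();print(o["time"],o["tool_pos"],o["tcp_rot"],o["gripper_force"],o["ft_force"])
d=np.array([np.cos(np.radians(yaw)),np.sin(np.radians(yaw))]);out=[]
for n in("scene","side"):
    im=robot.grab_frame(n);c=robot.get_calibration(n)
    u,v=proj(c,[.56,-.276,.08]).astype(int)
    out.append(cv2.resize(im[v-30:v+30,u-40:u+40],(400,300),interpolation=2));print(u,v)
cv2.imwrite("pics/z.png",np.hstack(out))
E
python3 z.py
```

```text
29.525 [ 0.48878989 -0.26911788  0.15049682] [-1.79999477e+02 -7.21169756e-04  1.74689629e+02] 58.42332601547241 [-0.09924453  0.13033813 -1.17424916]
177 181
267 248
```

View pics/z.png

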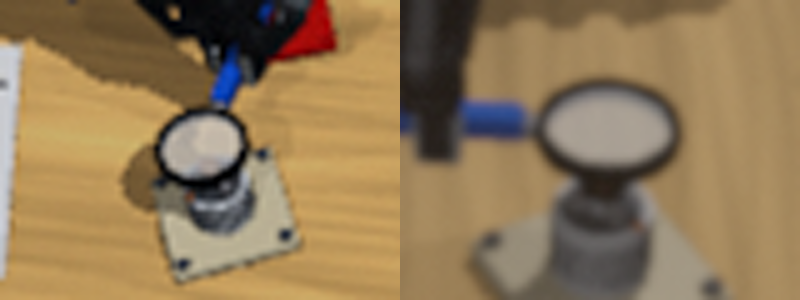

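The rim is over the shell and clear of it: side rim centre is x≈610 against a chuck axis of ≈603, about 3 mm in +x. I'll make a last 2 mm nudge and hand in.

Run:
```python
from h import *
robot.line_to([.4870,-.2691,.1505],vel=.02);robot.pause(.8)
o=robot.observe();print(o["time"],o["tool_pos"],o["ft_force"])
print(robot.job_done())
```

```text
30.675 [ 0.48697369 -0.26910249  0.15049263] [ 0.12057523 -0.26497901 -1.26451099]
the job is handed in; nothing more can be done
None
```

I handed the job in at 30.7 s of the 64 s allowed: the chuck looks tight on the stub, and the lens is held level about 1 cm above the shell and centred within a few millimetres by my measurements; no verdict came back.

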